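# Set the dust damper to the third click and start the extractor

## Task

Get the dust extraction ready for planing. With the closed fingertips, push the flat paddle lever of its damper box from the closed stop through its clicks and leave it resting in the third click (the closed stop itself does not count), never running on beyond it; then press the round start button of the low grey box all the way in and let it come back. Do not pinch the lever, and leave the other damper's round lever and everything else on the bench where it is.

Things in the scene. Friction and masses are not known exactly. Their poses are not given: they have to be found in the camera images.
- gate_a: Grey dust-extraction damper box fixed on the bench, 80 mm (its x) by 130 mm (its y) by 55 mm high; origin at the centre of its underside, z up. Its lever stands out of a slot along its y axis in the middle of the top; six short dark marks beside the slot show the six click positions. Slotted intake on the -x face; a round blank port (60 mm across) stands out 15 mm on the +x face. This one carries the flat paddle lever.
- damper (a joint): The paddle lever's slide, metres slid from the closed end stop, growing along the +y axis of its box: 0 = closed (always the start), clicks every 0.014 (first 0.014, second 0.028, third 0.042, fourth 0.056, fifth and end stop 0.070). Each click needs a push of about 5.5 N plus a drag of 35 N per m/s; half-way between two clicks the resistance falls away and the lever snaps ahead into the next one by itself and stays there. It does not turn.
- damper_top (a point): Centre of the top edge of the black paddle. The paddle is an upright plate 36 mm wide (box's x), 10 mm thick (box's y, the way it slides), 32 mm high, its top 100 mm above the bench and its lower edge 13 mm above the box's top, on a steel stem 10 x 6 mm. This point moves with the lever.
- damper_mid (a point): Middle of the same paddle, 15 mm below its top edge. Counts as pinched if the point between the finger pads comes within 10 mm of it.
- gate_b: Grey dust-extraction damper box fixed on the bench, 80 mm (its x) by 130 mm (its y) by 55 mm high; origin at the centre of its underside, z up. Its lever stands out of a slot along its y axis in the middle of the top; six short dark marks beside the slot show the six click positions. Slotted intake on the -x face; a round blank port (60 mm across) stands out 15 mm on the +x face. This one carries the round lever, which must stay closed.
- spare (a joint): The round lever's slide (leave at 0), metres slid from the closed end stop, growing along the +y axis of its box: 0 = closed (always the start), clicks every 0.014 (first 0.014, second 0.028, third 0.042, fourth 0.056, fifth and end stop 0.070). Each click needs a push of about 5.5 N plus a drag of 35 N per m/s; half-way between two clicks the resistance falls away and the lever snaps ahead into the next one by itself and stays there. It does not turn.
- spare_top (a point): Centre of the top of the round lever: upright black cylinder 24 mm across, 32 mm high, its top 100 mm above the bench.
- start (a joint): The start button: 0 = out, 0.006 = pressed fully in (about 5 N, springs back by itself).
- start_top (a point): Centre of the top face of the start button: a round black cap 32 mm across that stands out of a round dark housing on the low grey box (90 x 75 x 40 mm). Pressed straight down.
- offcut_c (a point): Bystander: pale wooden offcut 80 x 24 x 20 mm lying between the boxes. The point is at its centre, about half-way up.
- wax_c (a point): Bystander: small amber jar, 40 mm across, 45 mm high, between the boxes. The point is at its centre, about half-way up.
- glue_c (a point): Bystander: white glue bottle, 60 mm across, 130 mm high, at the back. The point is at its centre, about half-way up.
- tin_c (a point): Bystander: steel tin, 80 mm across, 90 mm high, at the back. The point is at its centre, about half-way up.
- chisel_c (a point): Bystander: turning tool with a dark wooden handle, 200 mm long, 26 mm thick, lying near the robot. The point is at its centre, about half-way up.
- plane_c (a point): Bystander: small hand plane, 160 x 55 mm, about 90 mm high, near the robot. The point is at its centre, about half-way up.
- clamp_c (a point): Bystander: blue C-clamp lying flat, 130 x 70 mm, 22 mm thick, near the robot. The point is at its centre, about half-way up.
Mind the look-alikes: they are no part of the job. What is shaped like the gate_b but red is not meant. What is shaped like the gate_a but blue is not meant.

How it is judged:
On the way, in this order (a step that is already met when the one before it is completed fails the run):
1. the paddle lever rests in its third click (value of joint damper between 0.039 and 0.045 m and velocity of joint damper below 0.01 m/s and value of joint start below 0.003 m), for 0.3 s.
2. the start button is pressed fully in (value of joint start above 0.005 m and value of joint damper between 0.039 and 0.045 m), for 0.05 s.
At the end, for the whole second after the job is handed in: The paddle lever rests in the third click (42 mm from closed, within 3 mm), the start button has been pressed and is out again (within 2 mm), the round lever is still closed (within 4 mm) and no bystander has moved 15 mm (value of joint damper between 0.039 and 0.045 m and value of joint start below 0.002 m and value of joint spare below 0.004 m and distance of each of offcut_c, wax_c, glue_c, tin_c, chisel_c, plane_c, clamp_c from where it was at the start of the episode below 0.015 m); the robot touches nothing.
It fails at once if the paddle lever runs on beyond the third click (more than 6 mm past it) (value of joint damper above 0.048 m).
It fails at once if the start button is pressed before the lever is in its third click (value of joint start above 0.004 m and value of joint damper below 0.038 m).
It fails at once if the paddle is taken between the fingers instead of pushed (distance between the grasp point and damper_mid below 0.01 m).
It fails at once if the round lever of the other damper is moved (value of joint spare above 0.006 m).
It fails at once if a bystander is pushed away, lifted or carried (moved 15 mm) (distance of any of offcut_c, wax_c, glue_c, tin_c, chisel_c, plane_c, clamp_c from where it was at the start of the episode above 0.015 m).
It also fails if it takes over 54 s, if anything falls off the work surface, if the arm or the gripper's body presses on something with over 40 N, if the wrist force passes 120 N, or if a joint passes its speed limit or range.

## Robot

A 6-joint arm with a two-finger parallel gripper is mounted at the origin on the work surface. World frame = base frame: x ahead of the robot, y to its left, z up, the work surface at z = 0. Lengths are in m, angles in rad, forces in N, time in s.
With the tool pointing down it reaches from about 0.2 to 0.875 m from the base axis. Payload 3.4 kg.
Tool frame: the origin (TCP) lies midway between the tips of the shut fingers; the grasp point (between the pads) lies 19 mm behind it; z points along the fingers, y is the line along which they close (so a half turn about z gives the same grasp; the last joint's range is limited). The gripper opens to 94 mm and grips with 3 to 60 N. Pads are 16 mm wide; open, the fingers measure 119 mm over their backs; the gripper's body (75 mm by 177 mm) begins 78 mm behind the grasp point.
Start: joints at [0.987, 0.276, 1.505, -0, 1.361, -0.121], TCP at [0.257, 0.515, 0.205] pointing down, gripper open.
Joint ranges: [-2.89, 2.89], [-0.75, 2.08], [0.22, 2.7], [-1.18, 4.32], [0.11, 2.71], [-2.7, 2.7]. Speed limits (rad/s): [2.57, 2.57, 3.14, 3.14, 3.14, 3.14].

## Interface

Orientations are given as a rotation vector (axis times angle).
In Python, from rig import read_state, capture, camera_model, close_job gives the robot as it stands.
- The arm moves only by the shell command python3 -m handwheel 'ROWS'. ROWS is JSON, one flat list of numbers, 7 for each row, row after row: the closure, from 0 (fully open) to 1 (shut), then the shift along the world's x, y, z in cm, then the turn, a rotation vector about the world's x, y, z in degrees. In form: [jaw, x, y, z, ax, ay, az, jaw, x, y, z, ax, ay, az, ...]. A call has 1 to 8 rows; each row is the pose to reach, as a shift and turn from the pose commanded when the call began; what a row does not reach only later rows make up. A row lasts 1/12 s, in which the tool goes at most 41.7 mm and 7.16 degrees, less where a joint would pass 70% of its speed; a pose out of reach is approached as far as the arm can. A call with a gripper value outside its range is refused whole. The fingers move at their own pace and stop on an object; the grip force is fixed at half the most. Time passes only in rows, so rows that repeat a pose let the fingers close. It gives the time, the measured TCP pose, the force, the opening and the grip force at its end, in the units of the state.
- read_state(): the state, without advancing time (a new reading comes with each control period).
- capture(name): name is "scene" or "side" or "wrist"; returns (picture, depth): 480x640x3 uint8, blue, green, red; 480x640 float32, m along the optical axis (not along the pixel's ray), 0 where there is no reading.
- camera_model(name): a dict with "fx", "fy", "cx", "cy" (pixels), "rvec" (rotation vector, rad) and "tvec" (3), from world to camera coordinates, as OpenCV has them; the wrist camera has in their place "mount" (4x4, takes a point from camera to tool coordinates, whose origin is the TCP and whose axes are the flange's). Camera axes: x right, y down, z forward; pixel columns grow to the right and rows downward; lengths in m; the calibration is good to about 2 mm. A picture is of the moment at which its call begins: read the wrist's pose just before it. camera_model takes no time and is no camera call.
- close_job(): hands the job in; it is judged then, once.
The state is a dict: "clock": time; "joint_positions": joint angles; "dq": joint speeds; "joint_efforts": joint torques, N m; "tool_pos": TCP position; "tool_rot": TCP orientation; "force": force on the tool from outside, world axes, zero at the start; "moment": the same for the moment, N m; "grip_width": finger opening in m; "finger_force": force on a finger pad.
Only numpy, scipy, OpenCV 4.12 (cv2) and the standard library are available. Lean on these libraries where they do the work, as an engineer would, in place of code of your own. Each camera call takes 0.05 s, during which the arm holds its last target. There are 200 camera calls.

## Working session

There is one attempt and no reset: what is moved stays moved. The work goes in short steps, Python scripts to look and compute and a shell command to move; the robot and the scene stay as the last step left them, time stands still between calls to the robot, and variables do not carry over. Pictures are saved under pics/ and viewed, at most 10 in all, crops included, and the job is handed in when it is done.

```bash
mkdir -p pics; ls
python3 - <<'E'
from rig import *
import cv2,numpy as np
s=read_state();print(s)
for n in("scene","side"):
    p,d=capture(n);np.savez(f"pics/{n}.npz",p=p,d=d);cv2.imwrite(f"pics/{n}0.png",p);print(n,camera_model(n))
print(camera_model("wrist"))
E
```

```text
pics
{'clock': 0.0, 'joint_positions': array([ 9.86973072e-01,  2.76605571e-01,  1.50610247e+00, -2.64760791e-05,
        1.36069890e+00, -1.20995137e-01]), 'dq': array([ 0.00022868,  0.00120648, -0.0004396 , -0.00098058,  0.00065747,
       -0.00038485]), 'joint_efforts': array([-8.22719594e-04, -4.04587877e+01, -2.37221807e+01,  6.99643395e-02,
        3.47818877e-02, -1.40968796e-04]), 'tool_pos': array([0.25642703, 0.51403023, 0.20461094]), 'tool_rot': array([-7.20390416e-01, -3.05726237e+00,  2.68825045e-03]), 'force': array([-0.32416205,  0.09919517, -0.41748675]), 'moment': array([ 1.59848642e-05, -2.21894637e-02, -1.12087318e-02]), 'finger_force': 0.0, 'grip_width': 0.09402572438189709}
scene {'fx': 460.470781376875, 'fy': 460.470781376875, 'cx': 320.50055931911834, 'cy': 243.56459044791833, 'rvec': array([ 1.20222956,  2.48244799, -0.80398264]), 'tvec': array([ 0.34320966, -0.28187322,  1.21188167])}
side {'fx': 484.664737961721, 'fy': 484.664737961721, 'cx': 316.25975959760433, 'cy': 241.30319936132744, 'rvec': array([ 0.10346989, -2.87545523,  1.17173147]), 'tvec': array([0.5302773 , 0.09478123, 1.02466109])}
{'fx': 364.3964494017772, 'fy': 364.3964494017772, 'cx': 317.49770838149493, 'cy': 239.57110218313133, 'mount': array([[ 8.86149736e-05, -9.66534361e-01, -2.56537174e-01,
         7.42584250e-02],
       [ 9.99999996e-01,  9.34546821e-05, -6.67423023e-06,
        -8.05302518e-04],
       [ 3.04254729e-05, -2.56537173e-01,  9.66534365e-01,
        -1.79303299e-01],
       [ 0.00000000e+00,  0.00000000e+00,  0.00000000e+00,
         1.00000000e+00]])}
```

View pics/scene0.png

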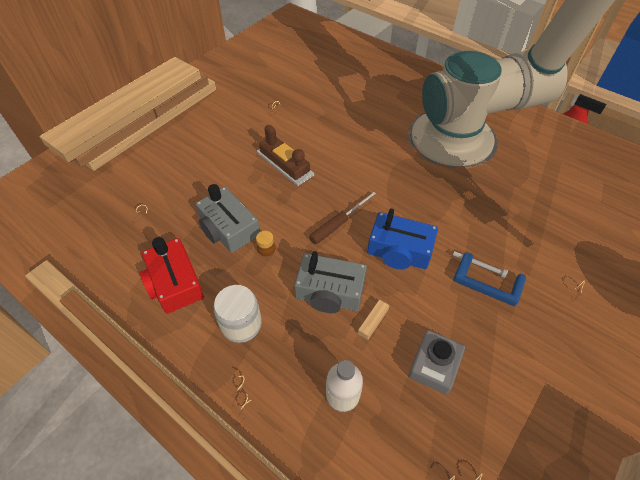

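View pics/side0.png

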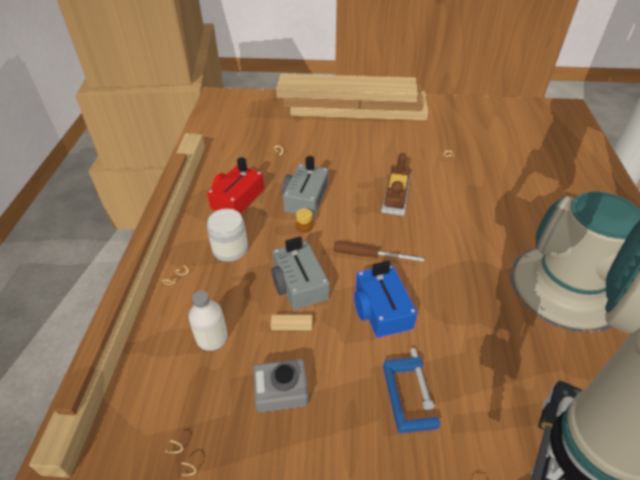

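The scene picture holds two paddle-like levers: grey box (scene 313,263) and blue box (390,220). The round levers are on the grey box (214,193) and the red box (160,245). I choose the grey box at (313,263). The start button is at (442,350). I'll check both in a crop.

```bash
cat > h.py <<'E'
import numpy as np,cv2
from rig import *
def ray(n,uv):
    m=camera_model(n);R=cv2.Rodrigues(m["rvec"])[0];t=m["tvec"]
    d=R.T@np.array([(uv[0]-m["cx"])/m["fx"],(uv[1]-m["cy"])/m["fy"],1]);return -R.T@t,d
def onplane(n,uv,z):
    o,d=ray(n,uv);return o+d*(z-o[2])/d[2]
def cloud(n,d):
    m=camera_model(n);R=cv2.Rodrigues(m["rvec"])[0];v,u=np.mgrid[:480,:640]
    c=np.stack([(u-m["cx"])/m["fx"]*d,(v-m["cy"])/m["fy"]*d,d],-1)
    return (c-m["tvec"])@R
E
python3 - <<'E'
from h import *
S=np.load("pics/scene.npz");T=np.load("pics/side.npz")
a=cv2.resize(S["p"][240:320,280:380],None,fx=4,fy=4,interpolation=2)
b=cv2.resize(T["p"][230:310,260:360],None,fx=4,fy=4,interpolation=2)
c=cv2.resize(S["p"][170:250,180:280],None,fx=4,fy=4,interpolation=2)
e=cv2.resize(T["p"][340:420,240:340],None,fx=4,fy=4,interpolation=2)
cv2.imwrite("pics/crop.png",np.vstack([np.hstack([a,b]),np.hstack([c,e])])[:600])
for n,I,box in(("scene",S,(285,245,375,315)),("side",T,(265,230,335,310)),("scene",S,(405,325,470,395)),("side",T,(245,350,315,415))):
    x0,y0,x1,y1=box;p=I["p"];W=cloud(n,I["d"])
    dark=np.zeros((480,640),bool);dark[y0:y1,x0:x1]=(p.max(2)<55)[y0:y1,x0:x1]
    k,l,st,ce=cv2.connectedComponentsWithStats(dark.astype(np.uint8))
    for i in range(1,k):
        if st[i,4]>15:
            q=W[(l==i)&(I["d"]>0)];print(n,ce[i].round(1),st[i],np.percentile(q,[5,50,95],axis=0).round(3).tolist())
    for zz in (.055,):
        top=np.zeros((480,640),bool);top[y0:y1,x0:x1]=True
        top&=(abs(W[...,2]-zz)<.006)&(I["d"]>0)
        if top.sum()>50:print(" rect55",cv2.minAreaRect(W[top][:,:2].astype(np.float32)*1000))
E
```

```text
scene [322.1 268. ] [308 252  46  28 261] [[0.546, -0.004, 0.054], [0.571, 0.009, 0.076], [0.594, 0.065, 0.1]]
 rect55 ((569.7781982421875, 35.70460510253906), (96.23870849609375, 130.26377868652344), 25.912647247314453)
side [293.7 244.1] [287 238  15  13 146] [[0.565, -0.004, 0.076], [0.577, 0.002, 0.09], [0.59, 0.008, 0.1]]
 rect55 ((569.5641479492188, 33.9715690612793), (95.16758728027344, 130.53759765625), 25.45382308959961)
scene [441.8 349.5] [433 340  19  20 282] [[0.554, 0.267, 0.053], [0.568, 0.28, 0.062], [0.58, 0.293, 0.064]]
 rect55 ((565.592529296875, 279.76214599609375), (46.825286865234375, 47.13808822631836), 3.611217498779297)
side [283.6 373.7] [275 365  18  18 257] [[0.554, 0.266, 0.058], [0.566, 0.279, 0.062], [0.578, 0.291, 0.064]]
 rect55 ((565.8009033203125, 277.8976745605469), (45.949249267578125, 45.44256591796875), 87.86228942871094)
```

View pics/crop.png

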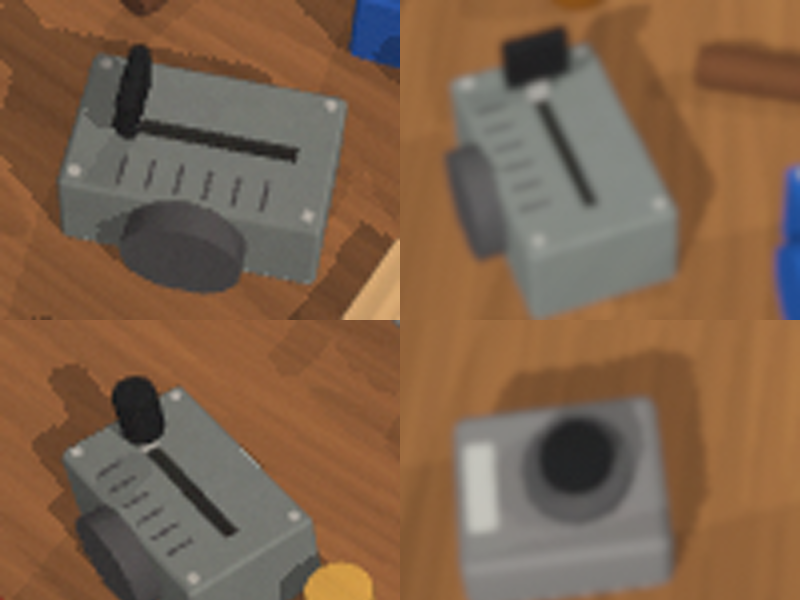

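The crop shows a flat paddle on the grey box at the left end of its slot, with six marks. The other grey box has a round lever, and the grey button box is clear. The paddle top is at about (0.578, 0.000), the push direction is (-0.43, 0.90), and the button is at (0.567, 0.280, 0.064). I'll travel high with the fingers shut.

```bash
python3 -m handwheel '[1,17,-27,0,0,0,-38,1,17,-27,0,0,0,-38,1,17,-27,0,0,0,-38,1,17,-27,0,0,0,-38,1,17,-27,0,0,0,-38,1,17,-27,0,0,0,-38,1,17,-27,0,0,0,-38,1,17,-27,0,0,0,-38]'; python3 -m handwheel '[1,16.4,-27.1,0,0,0,0,1,16.4,-27.1,0,0,0,0,1,16.4,-27.1,0,0,0,0,1,16.4,-27.1,0,0,0,0,1,16.4,-27.1,0,0,0,0,1,16.4,-27.1,0,0,0,0,1,16.4,-27.1,0,0,0,0,1,16.4,-27.1,0,0,0,0]'
python3 - <<'E'
from h import *
from scipy.spatial.transform import Rotation as R
s=read_state();p,d=capture("wrist");cv2.imwrite("pics/w1.png",p);np.savez("pics/w1.npz",p=p,d=d,pos=s["tool_pos"],rot=s["tool_rot"])
M=R.from_rotvec(s["tool_rot"]).as_matrix();print(s["clock"],s["tool_pos"],M.round(3),s["grip_width"],s["force"])
E
```

```text
clock: 0.77
tool_pos: [0.428, 0.2413, 0.2053]
tool_rot: [1.678, 2.654, -0.002]
force: [-0.1, 0.5, 0.5]
grip_width: 0.0441
finger_force: 0.0
clock: 1.43
tool_pos: [0.5924, -0.0305, 0.2048]
tool_rot: [1.679, 2.654, -0.002]
force: [-0.1, 0.4, 0.2]
grip_width: 0.0007
finger_force: 0.0
1.4333 [ 0.59242598 -0.03046871  0.20477902] [[-0.428  0.904  0.   ]
 [ 0.904  0.428 -0.002]
 [-0.002 -0.    -1.   ]] 0.0006552708814508996 [-0.05407521  0.42934107  0.15614512]
```

View pics/w1.png

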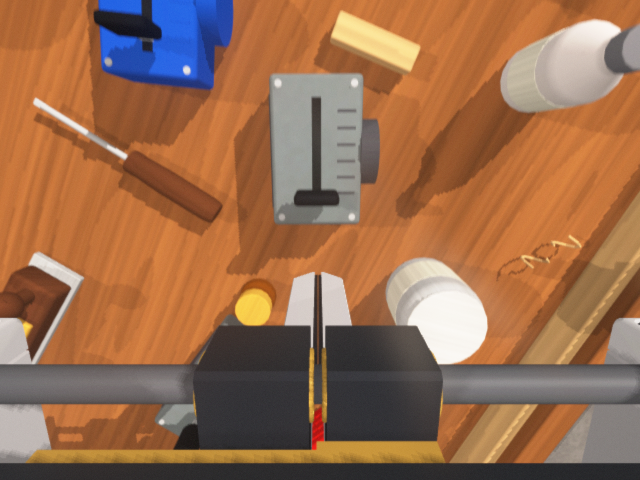

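The wrist view shows the box aligned with the picture, the paddle at (316,197), and the fingers at column 318, centred on it. Next I measure the paddle from this view.

```bash
cat >> h.py <<'E'
from scipy.spatial.transform import Rotation as Ro
def wcloud(d,pos,rot):
    m=camera_model("wrist");v,u=np.mgrid[:480,:640]
    c=np.stack([(u-m["cx"])/m["fx"]*d,(v-m["cy"])/m["fy"]*d,d],-1)
    M=m["mount"];return (c@M[:3,:3].T+M[:3,3])@Ro.from_rotvec(rot).as_matrix().T+pos
E
python3 - <<'E'
from h import *
f=np.load("pics/w1.npz");W=wcloud(f["d"],f["pos"],f["rot"])
Y=np.array([-.428,.904]);X=np.array([.904,.428])
def rep(sel,n):
    q=W[sel];xy=q[:,:2]-f["pos"][:2]
    print(n,sel.sum(),"along push mm",np.percentile(xy@Y,[2,50,98])*1000,"across",np.percentile(xy@X,[2,50,98])*1000,"z",np.percentile(q[:,2],[2,50,98]),np.median(q,0))
b=np.zeros((480,640),bool);b[185:212,285:345]=1
dark=f["p"].max(2)<60
rep(b&dark&(W[...,2]>.09),"paddle top")
b[:]=0;b[60:230,262:366]=1
rep(b&(abs(W[...,2]-.055)<.005),"boxtop")
E
```

```text
paddle top 590 along push mm [26.82797155 32.00543049 36.3797441 ] across [-17.52966648  -1.74585486  14.1951507 ] z [0.09171844 0.099514   0.10125539] [ 0.57716648 -0.00221781  0.099514  ]
boxtop 13022 along push mm [  5.65149214  74.30153373 128.57921206] across [-39.9609627   -1.03059152  37.34926266] z [0.05258701 0.05502972 0.0568926 ] [0.55938266 0.03682767 0.05502972]
```

```bash
python3 -m handwheel '[1,0,0,-4,0,0,0,1,0,0,-8,0,0,0,1,0,0,-11,0,0,0,1,0,0,-12.2,0,0,0,1,0,0,-12.2,0,0,0]'; python3 -m handwheel '[1,-0.3,0.63,0,0,0,0,1,-0.51,1.08,0,0,0,0,1,-0.6,1.27,0,0,0,0,1,-0.6,1.27,0,0,0,0]';  python3 -m handwheel '[1,-0.09,0.18,0,0,0,0,1,-0.17,0.36,0,0,0,0,1,-0.17,0.36,0,0,0,0]'; python3 -m handwheel '[1,-0.09,0.18,0,0,0,0,1,-0.17,0.36,0,0,0,0,1,-0.17,0.36,0,0,0,0]'
```

```text
clock: 1.9
tool_pos: [0.5872, -0.0258, 0.0793]
tool_rot: [-1.672, -2.65, 0.005]
force: [-0.2, -0.5, 0.4]
grip_width: 0.0006
finger_force: 0.0
clock: 2.23
tool_pos: [0.5856, -0.0135, 0.0851]
tool_rot: [1.673, 2.655, 0.001]
force: [0.8, -0.6, 0.1]
grip_width: 0.0005
finger_force: 0.6
clock: 2.48
tool_pos: [0.5846, -0.0113, 0.085]
tool_rot: [1.673, 2.653, 0.0]
force: [1.2, -3.8, 4.1]
grip_width: 0.0007
finger_force: 2.4
clock: 2.73
tool_pos: [0.5812, -0.0058, 0.084]
tool_rot: [-1.677, -2.656, -0.002]
force: [0.0, 0.4, -0.5]
grip_width: 0.0006
finger_force: 0.0
```

```bash
cat >> h.py <<'E'
def lever():
    s=read_state();p,d=capture("wrist");W=wcloud(d,s["tool_pos"],s["tool_rot"])
    Y=np.array([-.428,.904]);X=np.array([.904,.428]);r=W[...,:2]-np.array([.5625,.0323])
    a,c=r@Y,r@X
    k=(p.max(2)<60)&(W[...,2]>.094)&(W[...,2]<.106)&(abs(c)<.022)&(abs(a)<.06)&(d>0)
    t=s["tool_pos"][:2]-np.array([.5625,.0323])
    print("clock",s["clock"],"tcp along",(t@Y*1000).round(1),"paddle",k.sum(),np.percentile(a[k],[2,50,98])*1000 if k.any() else None,"F",s["force"].round(1))
    return p
E
python3 -c "
from h import *
cv2.imwrite('pics/w2.png',lever())"
```

```text
clock 2.7333 tcp along -42.4 paddle 1525 [-28.78731987 -23.1735114  -19.49028753] F [ 0.   0.4 -0.5]
```

View pics/w2.png

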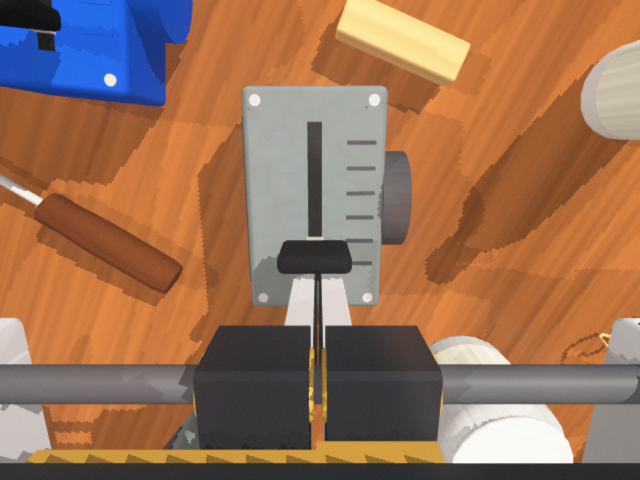

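Now in the first click, with the paddle at (315,257) ahead of the fingertips and no force. On to the second.

```bash
python3 -m handwheel '[1,-0.21,0.45,0,0,0,0,1,-0.38,0.81,0,0,0,0,1,-0.47,0.99,0,0,0,0,1,-0.56,1.17,0,0,0,0,1,-0.56,1.17,0,0,0,0]'; python3 -c "
from h import *
lever()"; python3 -m handwheel '[1,-0.09,0.18,0,0,0,0,1,-0.13,0.27,0,0,0,0,1,-0.13,0.27,0,0,0,0]';python3 -c "
from h import *
lever()"
```

```text
clock: 3.2
tool_pos: [0.5748, 0.0063, 0.0831]
tool_rot: [-1.676, -2.655, -0.001]
force: [-0.3, -0.1, 0.5]
grip_width: 0.0006
finger_force: 0.0
clock 3.2 tcp along -28.8 paddle 1574 [-21.17638048  -9.1118375   -5.29200473] F [-0.3 -0.1  0.5]
clock: 3.5
tool_pos: [0.574, 0.0085, 0.0834]
tool_rot: [-1.676, -2.656, -0.0]
force: [0.1, -0.4, 0.7]
grip_width: 0.0005
finger_force: 0.0
clock 3.5 tcp along -26.5 paddle 1537 [-18.85237542  -8.63014905  -4.96959164] F [ 0.1 -0.4  0.7]
```

```bash
python3 -m handwheel '[1,-0.13,0.27,0,0,0,0,1,-0.26,0.54,0,0,0,0,1,-0.39,0.81,0,0,0,0,1,-0.47,0.99,0,0,0,0,1,-0.47,0.99,0,0,0,0]'; python3 -c "
from h import *
lever()"; python3 -m handwheel '[1,-0.06,0.14,0,0,0,0,1,-0.09,0.18,0,0,0,0,1,-0.09,0.18,0,0,0,0]';python3 -c "
from h import *
lever()"
```

```text
clock: 3.97
tool_pos: [0.5696, 0.018, 0.0835]
tool_rot: [-1.677, -2.657, -0.0]
force: [0.2, 0.4, 0.5]
grip_width: 0.0
finger_force: 0.0
clock 3.9667 tcp along -16.0 paddle 1560 [-8.43014844  0.02824401  3.71846542] F [0.2 0.4 0.5]
clock: 4.27
tool_pos: [0.5685, 0.02, 0.0835]
tool_rot: [-1.676, -2.656, -0.0]
force: [-0.4, 0.4, 0.3]
grip_width: 0.0004
finger_force: 0.0
clock 4.2667 tcp along -13.7 paddle 1552 [-6.10319294  5.24786964  9.01159516] F [-0.4  0.4  0.3]
```

The lever has advanced another 14 mm with no force left, so it is in the third click. I'll back off, raise and look.

```bash
python3 -m handwheel '[1,0.6,-1.3,0,0,0,0,1,1,-2.2,0,0,0,0,1,1,-2.2,3,0,0,0,1,1,-2.2,7,0,0,0,1,1,-2.2,10,0,0,0,1,1,-2.2,12,0,0,0,1,1,-2.2,12,0,0,0]'; python3 -c "
from h import *
p=lever();cv2.imwrite('pics/w3.png',p[40:300,200:420])"
```

```text
clock: 4.9
tool_pos: [0.5825, -0.0041, 0.2088]
tool_rot: [1.673, 2.648, 0.007]
force: [0.5, -0.0, 0.4]
grip_width: 0.0004
finger_force: 0.0
clock 4.9 tcp along -41.5 paddle 507 [-0.51576397  4.34329652  8.76589815] F [ 0.5 -0.   0.4]
```

View pics/w3.png

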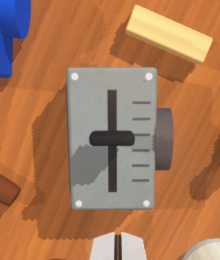

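The paddle at crop (112,138) stands beside the fourth mark from the closed end, which is the third click. It measures 41.9 mm from the start. Now to the button.

```bash
python3 -m handwheel '[1,-1.2,28.4,0,0,0,0,1,-1.2,28.4,0,0,0,0,1,-1.2,28.4,0,0,0,0,1,-1.2,28.4,0,0,0,0,1,-1.2,28.4,0,0,0,0,1,-1.2,28.4,0,0,0,0,1,-1.2,28.4,0,0,0,0,1,-1.2,28.4,0,0,0,0]';python3 -m handwheel '[1,0,0,-4,0,0,0,1,0,0,-7,0,0,0,1,0,0,-9,0,0,0,1,0,0,-10,0,0,0,1,0,0,-10,0,0,0,1,0,0,-10,0,0,0]'; python3 -c "
from h import *
s=read_state();print(s['tool_pos'],s['force'])
p,d=capture('wrist');cv2.imwrite('pics/w4.png',p)"
```

```text
clock: 5.62
tool_pos: [0.5655, 0.2873, 0.2007]
tool_rot: [-1.668, -2.657, -0.001]
force: [0.5, -0.6, 0.6]
grip_width: 0.0003
finger_force: 0.0
clock: 6.12
tool_pos: [0.567, 0.2807, 0.1028]
tool_rot: [-1.677, -2.655, 0.002]
force: [-0.0, 0.4, 0.6]
grip_width: 0.0005
finger_force: 0.0
[0.56697994 0.28072973 0.10282934] [-0.03513702  0.41400675  0.5670362 ]
```

View pics/w4.png

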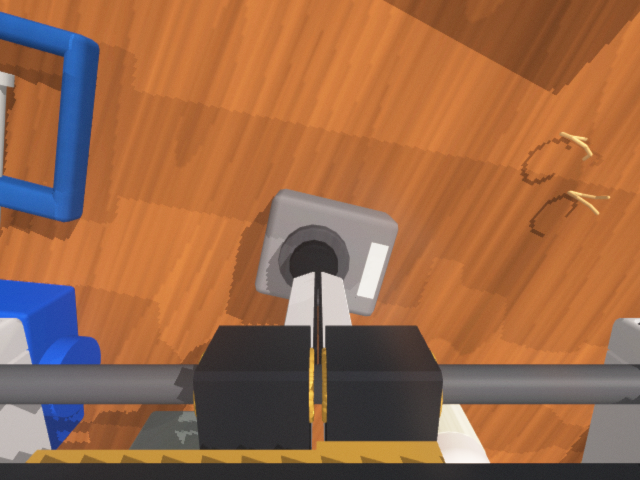

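The fingertips sit over the black cap at (315,258). Press down.

```bash
python3 -m handwheel '[1,0,0,-2.2,0,0,0,1,0,0,-3.4,0,0,0,1,0,0,-3.8,0,0,0,1,0,0,-3.8,0,0,0]';python3 -m handwheel '[1,0,0,-0.4,0,0,0,1,0,0,-0.7,0,0,0,1,0,0,-0.7,0,0,0,1,0,0,-0.7,0,0,0]'
```

```text
clock: 6.5
tool_pos: [0.5671, 0.2814, 0.0659]
tool_rot: [1.677, 2.656, 0.001]
force: [-0.9, -1.0, 0.7]
grip_width: 0.0004
finger_force: 0.0
clock: 6.83
tool_pos: [0.5684, 0.282, 0.0598]
tool_rot: [1.675, 2.655, 0.004]
force: [3.2, 0.1, 2.7]
grip_width: 0.0004
finger_force: 1.4
```

```bash
python3 -m handwheel '[1,0,0,-0.15,0,0,0,1,0,0,-0.3,0,0,0,1,0,0,-0.3,0,0,0]';python3 -m handwheel '[1,0,0,-0.15,0,0,0,1,0,0,-0.2,0,0,0,1,0,0,-0.2,0,0,0]'
```

```text
clock: 7.08
tool_pos: [0.5683, 0.282, 0.0563]
tool_rot: [1.675, 2.655, 0.004]
force: [2.5, 1.0, 4.5]
grip_width: 0.0004
finger_force: 2.4
clock: 7.33
tool_pos: [0.5684, 0.282, 0.0561]
tool_rot: [1.675, 2.654, 0.005]
force: [0.2, 0.0, 13.0]
grip_width: 0.0006
finger_force: 6.5
```

```bash
python3 -m handwheel '[1,0,0,-0.15,0,0,0,1,0,0,-0.15,0,0,0,1,0,0,-0.15,0,0,0]';python3 -m handwheel '[1,0,0,2,0,0,0,1,0,0,6,0,0,0,1,0,0,10,0,0,0,1,0,0,14,0,0,0,1,0,0,14,0,0,0,1,0,0,14,0,0,0]'
python3 - <<'E'
from h import *
s=read_state();p,d=capture("wrist");W=wcloud(d,s["tool_pos"],s["tool_rot"])
r=np.hypot(W[...,0]-.567,W[...,1]-.281)
k=(r<.013)&(d>0)&(p.max(2)<60);print("cap z",k.sum(),np.median(W[k][:,2]),W[k].mean(0))
k=(r>.018)&(r<.023)&(d>0)&(W[...,2]<.08);print("housing z",np.percentile(W[k][:,2],[10,50,90]))
k=(r<.06)&(p.max(2)<45)&(d>0)&(W[...,2]>.05)&(W[...,2]<.08);print("dark",k.sum(),np.percentile(W[k],[3,97],axis=0))
print(s["tool_pos"])
I,D=capture("scene");W=cloud("scene",D);v=(W[...,:2]-np.array([.5625,.0323]));a=v@[-.428,.904];c=v@[.904,.428]
k=(I.max(2)<55)&(abs(c)<.022)&(abs(a)<.06)&(W[...,2]>.094)&(W[...,2]<.106);print("lever along",np.percentile(a[k],[2,50,98])*1000)
E
```

```text
clock: 7.58
tool_pos: [0.5684, 0.2821, 0.056]
tool_rot: [1.675, 2.654, 0.006]
force: [-1.1, 0.0, 19.9]
grip_width: 0.0003
finger_force: 9.8
clock: 8.08
tool_pos: [0.5673, 0.2819, 0.1942]
tool_rot: [1.676, 2.655, 0.004]
force: [-0.9, 0.7, -0.1]
grip_width: 0.0005
finger_force: 0.0
cap z 932 0.062430312288713194 [0.56546028 0.28304356 0.12644036]
housing z [0.0398687  0.05137349 0.05324234]
dark 1 [[0.55088744 0.28244446 0.06042348]
 [0.55088744 0.28244446 0.06042348]]
[0.56725444 0.28189314 0.1941814 ]
lever along [ 2.51667044  7.46003521 11.7379402 ]
```

The cap stopped hard at z 0.056. Its free top is at 0.062 and the housing is at 0.052, so it had its full 6 mm. It is out again and the lever is still in the third click.

```bash
python3 -c "
from rig import *
print(close_job())"
```

```text
the job is handed in; nothing more can be done
None
```

The job is handed in (no verdict came back): the paddle lever rests in its third click, the start button went fully in and came back out, and I saw no contact with the round lever or the bystanders, though I did not re-measure them.

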